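# Draw an amber specimen out of a narrow museum case with a long picker

### The arm

A 6-joint arm with a two-finger parallel gripper is mounted at the origin on the work surface. World frame = base frame: x ahead of the robot, y to its left, z up, the work surface at z = 0. Lengths are in m, angles in degrees, forces in N, time in s.
With the tool pointing down it reaches from about 0.3 to 0.75 m from the base axis. Payload 8.5 kg.
Tool frame: the origin (TCP) lies between the finger pads; the fingertips stand 8 mm ahead of it and the grasp point (between the pads) lies 11 mm behind it; y points along the fingers, z is the direction in which the jaws open and shut, and the axes are right-handed (so a half turn about y gives the same grasp; the last joint's range is limited). The gripper opens to 85 mm and grips with 20 to 120 N. Pads are 22 mm wide; open, the fingers measure 114 mm over their backs; the gripper's body (76 mm by 85 mm) begins 54 mm behind the grasp point. The pads swing forward as they close: fully open they stand 13 mm farther back than shut.
Start: joints at [-82.065, 21.807, 74.336, -0, 83.858, -12.336], TCP at [0.191, -0.516, 0.219] pointing down, gripper open.
Joint ranges: [-178.18, 178.18], [-50.72, 133.34], [12.68, 142.11], [-81.47, 261.47], [9.98, 163.14], [-165.26, 165.26]. Speed limits (degrees/s): [136.94, 136.94, 180, 180, 180, 180].

### API

Orientations are given as a 3x3 rotation matrix whose columns are the frame's x, y, z axes.
In Python, from rig import env, get_image gives the robot as it stands.
- The arm moves only by the tool move_arm, never from a script. Its argument "targets" is one flat list of numbers, 6 for each row, row after row: the shift along the tool's x, y, z in mm, then the turn, a rotation vector about the tool's x, y, z in rad. A call has exactly 5 rows; each row shifts and turns the commanded pose from where the row before left it, along the tool's axes as they then stand; what a row does not reach is not made up. A row lasts 1/8 s, in which the tool goes at most 62.5 mm and 10.7 degrees, less where a joint would pass 70% of its speed; a pose out of reach is approached as far as the arm can. A call is refused whole if a number of a shift passes 62.5 or a number of a turn 0.188, either way. A call with a gripper value outside its range is refused whole. "hand" is the opening, from -1 (shut) to 1 (fully open), so that 0 is half open, set as the call begins (left out, the last holds). The fingers move at their own pace and stop on an object; "squeeze" is the grip in N (left out, the last holds). Time passes only in rows, so rows that do not move let the fingers close, or fill a call up. It gives the time, the measured TCP pose, the force and the opening at its end, in the units of the state.
- env.observe(): the state, without advancing time (a new reading comes with each control period).
- get_image(name): name is "side" or "top"; returns a dict with "pixels" (420x560x3 uint8, red, green, blue), "z_map" (420x560 float32, m along the optical axis (not along the pixel's ray), 0 where there is no reading), "intrinsics" (3x3 intrinsics, pixels), "R" (3x3) and "t" (3): a world point X has camera coordinates R X + t. Camera axes: x right, y down, z forward; pixel columns grow to the right and rows downward; lengths in m; the calibration is good to about 2 mm. A picture is of the moment at which its call begins.
- env.close_job(): hands the job in, once; it reports no verdict.
The state is a dict: "time_s": time; "q": joint angles; "qvel": joint speeds; "joint_efforts": joint torques, N m; "position": TCP position; "tool_rot": TCP orientation; "ft_force": force on the tool from outside, world axes, zero at the start; "wrist_torque": the same for the moment, N m; "grip_width": finger opening in m.
Only numpy, scipy, OpenCV 4.12 (cv2) and the standard library are available. Lean on these libraries where they do the work, as an engineer would, in place of code of your own. Each camera call takes 0.05 s, during which the arm holds its last target.

### The job

Use the long picker from the blue mat to draw the dark red-brown amber on the white mount out of its bay in the display case, until the mount is standing upright and wholly out on the grey apron in front of the case. Do not touch that specimen with the gripper, and leave the pale amber on the black mount, the jar and the loupe where they are. Then lay the picker back down on the blue mat, with both its handle and its blade over the mat, and let go.

Things in the scene. Friction and masses are not known exactly. Their poses are not given: they have to be found in the camera images.
- specimen: The same specimen; origin at the centre of the mount's underside, z up, x and y along the mount's sides.
- other_mid (a point): The specimen to leave alone: a black square mount 44 x 44 x 12 mm with a pale yellow amber stone, 26 mm high in all, loose, in the other bay. The point is the centre of its mount.
- picker_blade (a point): Middle of the lower edge of the picker's orange blade: 240 mm along x from the grip point and 30 mm below it. The blade is a flat plate square to the shaft: 6 mm thick (x), 36 mm wide (y), 44 mm high.
- mat: Fixed blue mat 320 mm (x) x 160 mm (y), 4 mm thick; origin at the centre of its underside, on the table; its x axis points roughly towards the case, and the picker lies along it.
- jar_mid (a point): Amber-coloured glass jar, 48 mm diameter, 60 mm high, a bystander. The point is its centre.
- loupe_mid (a point): Black stand loupe, 52 mm diameter, 44 mm high, a bystander. The point is its centre.
- case: Fixed wooden display case, glass-topped, with two narrow bays open only at the mouth. Origin on the table under the middle of the mouth; x runs level into the case, y across, z up. Case: x = 0 (mouth) to 230 mm, 150 mm wide, 114 mm high; walls 10 mm, 20 mm between the bays. One flat grey floor slab, its top 8 mm above the table, runs without a step through both bays and the apron.
- bay_a (a point): Middle of the mouth of the bay at +y of the case, on its floor; case axes (x into the bay). Each bay is 55 mm wide, 220 mm deep, and 96 mm high from floor to glass; the centre lines run along x at y = +37.5 and -37.5 mm of the case.
- bay_b (a point): Middle of the mouth of the other bay (at -y of the case), on its floor; same size and axes.
- apron (a point): Centre of the grey apron, on its top surface, 60 mm in front of the mouth; case axes. The apron is the open part of the floor slab: 120 mm (x, from the mouth outwards) x 150 mm (y), 8 mm above the table, with no rim.
- picker_grip (a point): Picker's grip point: middle of its black handle with an orange band, 30 mm above the handle's underside. Handle: upright block 60 mm long (x), 22 mm wide (y; grasp across this), 52 mm high. x points along the shaft to the blade, z up. Shaft 8 mm thick, its axis 40 mm above the underside. Starts standing on the blue mat.
- picker: The whole picker, 273 mm long, 150 g, heavy at the handle; origin at the centre of the handle's underside, x to the blade, z up. Its handle's underside and its blade's lower edge are level, so it stands upright on flat ground.
- specimen_mid (a point): Specimen to fetch: white square mount 44 x 44 x 12 mm with a dark red-brown amber stone fixed on it, 26 mm high in all, about 120 g, loose, sliding on the case's floor. It stands in either bay, its middle 95 to 150 mm in from the mouth, square to the bay within 4 degrees. The point is the centre of the mount, 6 mm above the floor slab; z up.

How it is judged (in metres and radians):
On the way, in this order (a step that is already met when the one before it is completed fails the run):
1. the picker's blade is inside the case, at the specimen (x of picker_blade in the frame of case above 0.06 m and horizontal distance between picker_blade and specimen_mid below 0.06 m), for 0.1 s.
2. the picker, touching the specimen, has drawn it at least 30 mm (distance of specimen_mid from where it was at the start of the episode above 0.03 m and contact force between picker and specimen above 0.05 N).
3. the specimen's mount is wholly out of the mouth (x of specimen_mid in the frame of case below -0.022 m), for 0.1 s.
At the end, for the whole second after the job is handed in: Specimen level (0.1 rad) and at rest on the apron, its centre 22 to 100 mm in front of the mouth and within 55 mm of the middle line; picker released and at rest on the mat, grip point and blade both over the mat (320 x 160 mm) and under 50 mm above the table (x of specimen_mid in the frame of case between -0.1 and -0.022 m and y of specimen_mid in the frame of case between -0.055 and 0.055 m and z of specimen_mid in the frame of case between 0.01 and 0.02 m and angle between specimen's own z axis and vertical below 0.1 rad and linear speed of each of specimen, picker below 0.02 m/s and x of picker_grip in the frame of mat between -0.16 and 0.16 m and y of picker_grip in the frame of mat between -0.08 and 0.08 m and x of picker_blade in the frame of mat between -0.16 and 0.16 m and y of picker_blade in the frame of mat between -0.08 and 0.08 m and height (world z) of each of picker_grip, picker_blade below 0.05 m); the robot touches nothing.
It fails at once if the specimen to fetch is tipped by more than 0.5 rad (angle between specimen's own z axis and vertical above 0.5 rad).
It fails at once if the gripper's fingers touch the specimen to fetch (contact force between the fingers and specimen above 0.3 N).
It fails at once if the other specimen is moved by more than 10 mm (distance of other_mid from where it was at the start of the episode above 0.01 m).
It fails at once if the jar or the loupe is moved by more than 20 mm (distance of any of jar_mid, loupe_mid from where it was at the start of the episode above 0.02 m).
It also fails if it takes over 56 s, if anything falls off the work surface, if the arm or the gripper's body presses on something with over 40 N, if the wrist force passes 120 N, or if a joint passes its speed limit or range.

## Working session

There is one attempt and no reset: what is moved stays moved. The work goes in short steps, Python scripts to look and compute and a tool call to move; the robot and the scene stay as the last step left them, time stands still between calls to the robot, and variables do not carry over. Pictures are saved under pics/ and viewed, and the job is handed in when it is done.

Besides the shell and the picture viewer there is one more tool, called after "Call:" as a command line: name --argument value ..., lists and objects as JSON in quotes. move_arm: Moves the arm, as the interface text tells. Its arguments: {"type":"object","properties":{"targets":{"type":"array"},"hand":{"type":"number"},"squeeze":{"type":"number"}},"required":["targets"]}

```bash
mkdir -p pics; ls
cat > h.py <<'E'
import numpy as np, cv2
from rig import env, get_image
def snap(n,f):
    im=get_image(n); cv2.imwrite('pics/'+f+'.png',im['pixels'][:,:,::-1]); np.savez('pics/'+f+'.npz',**im); return im
def world(im):
    K=np.array(im['intrinsics']);z=im['z_map'];v,u=np.indices(z.shape)
    c=np.stack([(u-K[0,2])/K[0,0]*z,(v-K[1,2])/K[1,1]*z,z],-1)
    return (c-np.array(im['t']))@np.array(im['R'])
E
python3 - <<'E'
from h import *
for n in('side','top'):
    im=snap(n,n+'0'); print(im['intrinsics'],im['R'],im['t'])
print(env.observe())
E
```

```text
pics
[[418.36722186   0.         278.77086514]
 [  0.         418.36722186 211.07840033]
 [  0.           0.           1.        ]] [[ 0.91705686 -0.39805559 -0.02363189]
 [-0.23649522 -0.49521788 -0.83596008]
 [ 0.32105566  0.77221175 -0.5482812 ]] [-0.59518756  0.14504757  0.84907748]
[[422.73993416   0.         281.02000973]
 [  0.         422.73993416 205.03424951]
 [  0.           0.           1.        ]] [[ 0.01880221 -0.99962323  0.01999697]
 [-0.98637939 -0.0218145  -0.16303322]
 [ 0.16340802 -0.01665922 -0.98641791]] [-0.10950024  0.62686132  0.93836141]
{'time_s': 0.1, 'q': array([-8.20637998e+01,  2.18358209e+01,  7.43770777e+01,  5.48517824e-04,
        8.38592757e+01, -1.23338500e+01]), 'qvel': array([ 0.07269615, -0.18472715, -0.13563294, -0.01474752, -0.01864181,
       -0.00278172]), 'joint_efforts': array([ 3.88945104e-03, -4.49220443e+01, -2.31655651e+01, -2.83450372e-04,
        3.68649504e-03,  2.30987816e-06]), 'position': array([ 0.1905245 , -0.51565865,  0.21810543]), 'tool_rot': array([[-9.38070538e-01, -1.64496932e-04,  3.46444281e-01],
       [-3.46444208e-01,  1.24892839e-03, -9.38069747e-01],
       [-2.78374504e-04, -9.99999207e-01, -1.22857194e-03]]), 'ft_force': array([-0.40616599, -0.49042852, -0.02780673]), 'wrist_torque': array([0.0032962 , 0.00627607, 0.01950672]), 'grip_width': 0.08546856795447644}
```

View pics/side0.png

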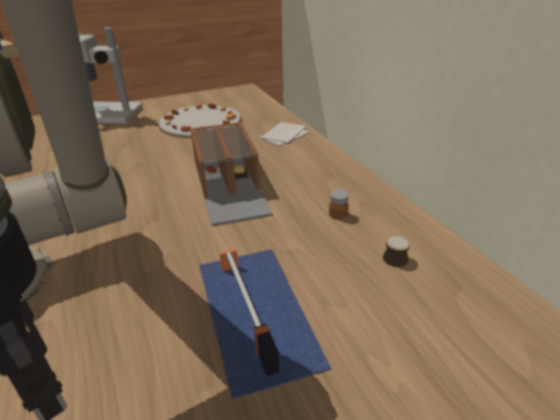

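View pics/top0.png

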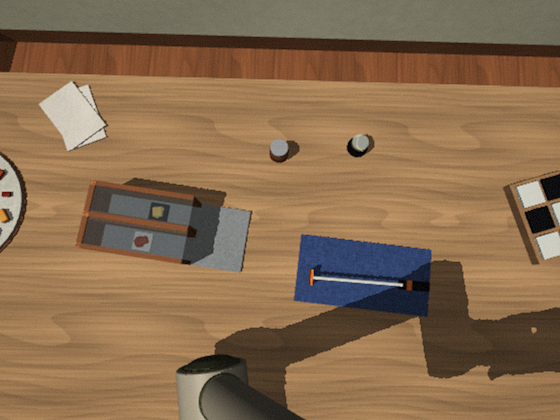

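The top view shows the case at left with its mouth facing right. The red specimen is in the lower bay at about (141,241) and the pale one in the upper bay at (158,212). The picker lies on the mat with its blade at about (312,278) and its handle at (417,286). Next I measure these.

```bash
cat > m.py <<'E'
from h import *
import sys
f=sys.argv[1] if len(sys.argv)>1 else 'top0'
im=dict(np.load(f'pics/{f}.npz')); W=world(im); p=im['pixels'].astype(int); r,g,b=p[...,0],p[...,1],p[...,2]
z=W[...,2]
def rect(m,name):
    P=W[m][:,:2].astype(np.float32); R=cv2.minAreaRect(P); print(name,len(P),np.round(R[0],4),np.round(R[1],4),round(R[2],2),'z',np.round(np.percentile(z[m],[5,50,95]),4)); return R
def big(m):
    n,l,s,c=cv2.connectedComponentsWithStats(m.astype(np.uint8)); return l==1+np.argmax(s[1:,4])
v,u=np.indices(z.shape)
mat=big((b>r+25)&(b>g+15)&(abs(z)<.02)&(u>280)&(u<450)&(v>220)&(v<330)); R=rect(cv2.morphologyEx(mat.astype(np.uint8),cv2.MORPH_CLOSE,np.ones((15,15)))>0,'mat'); print(cv2.boxPoints(R))
fl=big((abs(r-g)<15)&(abs(b-g)<20)&(u>195)&(u<260)&(v>195)&(v<280)&(z>.003)&(z<.02)); R=rect(fl,'apron');print(cv2.boxPoints(R))
case=big((z>.1)&(z<.13)&(u<210)&(v>170)&(v<280)); R=rect(case,'casetop');print(cv2.boxPoints(R))
reg=(u>280)&(u<450)&(v>220)&(v<330)
rect(big(reg&(z>.047)&(z<.07)),'handle top')
rect(big(reg&(z>.03)&(u<330)),'blade')
rect(big(reg&(z>.03)&(z<.05)&(u>318)&(u<395)),'shaft')
for uu,vv in((141,241),(150,241),(158,212),(141,250),(279,150),(360,143),(417,286),(312,278),(360,281),(220,240),(110,250)): print(uu,vv,p[vv,uu],np.round(W[vv,uu],4))
big_=cv2.resize(p[165:280,70:260].astype(np.uint8)[:,:,::-1],None,fx=4,fy=4,interpolation=cv2.INTER_CUBIC); cv2.imwrite('pics/casezoom.png',big_)
E
python3 m.py
```

```text
mat 8690 [ 0.4751 -0.2697] [0.3756 0.16  ] 84.32 z [0.0005 0.0037 0.047 ]
[[ 0.37696415 -0.44864225]
 [ 0.53613764 -0.46447593]
 [ 0.5733165  -0.0907231 ]
 [ 0.41414303 -0.07488942]]
apron 3077 [0.5554 0.0522] [0.1329 0.1507] 82.59 z [0.0047 0.0077 0.0107]
[[ 0.47212458 -0.00400523]
 [ 0.62159204 -0.02343823]
 [ 0.638731    0.10838522]
 [ 0.48926353  0.12781821]]
casetop 7434 [0.5765 0.2202] [0.2319 0.1513] 82.33 z [0.1073 0.1104 0.1151]
[[0.48606881 0.11540189]
 [0.63605106 0.09521054]
 [0.66698587 0.3249962 ]
 [0.51700366 0.34518754]]
handle top 257 [ 0.4485 -0.4091] [0.0587 0.022 ] 86.79 z [0.0519 0.0554 0.0585]
blade 110 [ 0.4595 -0.1462] [0.0339 0.1286] 8.24 z [0.0391 0.0467 0.0496]
shaft 257 [ 0.457  -0.2736] [0.1736 0.0079] 86.38 z [0.0434 0.0467 0.0492]
141 241 [105  67  57] [0.5338 0.2049 0.1119]
150 241 [136 138 136] [0.5345 0.1865 0.1086]
158 212 [143 131  87] [0.598  0.173  0.1104]
141 250 [115 119 115] [0.5146 0.2038 0.1107]
279 150 [153 156 154] [ 0.76   -0.0892  0.0606]
360 143 [152 155 144] [ 0.7871 -0.2858  0.0454]
417 286 [6 7 9] [ 0.4483 -0.4107  0.0538]
312 278 [210 125  70] [ 0.4617 -0.171   0.0479]
360 281 [210 207 194] [ 0.457  -0.2815  0.0474]
220 240 [136 137 136] [0.5474 0.0477 0.0112]
110 250 [139  84  53] [0.5131 0.2685 0.1148]
```

```bash
python3 -c "
import cv2
p=cv2.imread('pics/top0.png')[225:320,290:480]; cv2.imwrite('pics/matzoom.png',cv2.resize(p,None,fx=4,fy=4,interpolation=2))"
```

```text
(no output)
```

View pics/casezoom.png

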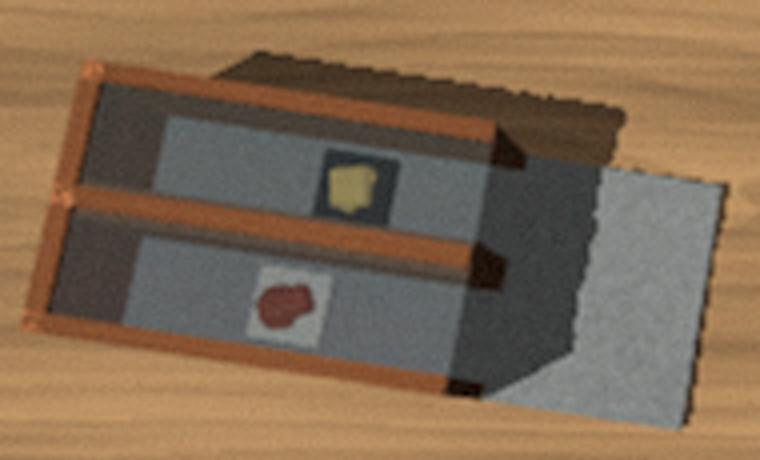

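View pics/matzoom.png

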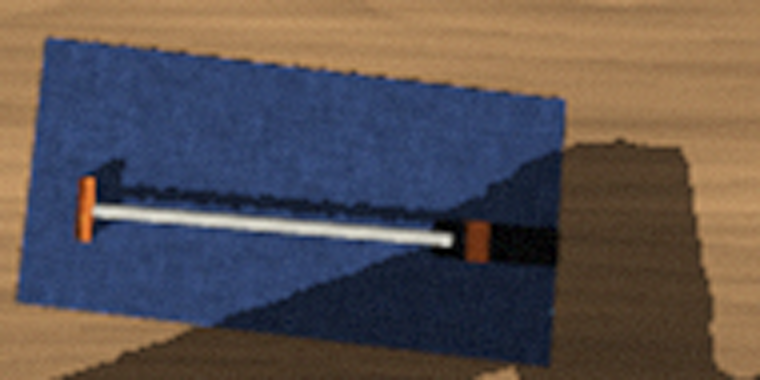

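```bash
cat > proj.py <<'E'
from h import *
def onplane(im,uv,z):
    K=im['intrinsics'];R=im['R'];t=im['t']; uv=np.atleast_2d(uv).astype(float)
    d=np.c_[(uv[:,0]-K[0,2])/K[0,0],(uv[:,1]-K[1,2])/K[1,1],np.ones(len(uv))]@R; c=-R.T@t
    return c+d*((z-c[2])/d[:,2])[:,None]
E
python3 - <<'E'
from proj import *
im=dict(np.load('pics/top0.npz'))
o=np.array
cz=lambda a:o(a)/4.+[70,165]-.4
mz=lambda a:o(a)/4.+[290,225]-.4
def show(n,P): 
    print(n,np.round(P[:,:2],4).tolist(),'mean',np.round(P.mean(0)[:2],4)); e=np.roll(P,-1,0)-P; print('  len',np.round(np.linalg.norm(e,axis=1),4),'ang',np.round(np.degrees(np.arctan2(e[:,1],e[:,0])),1))
show('mat',onplane(im,mz([(47,38),(565,98),(548,366),(18,300)]),.004))
show('case',onplane(im,cz([(85,60),(22,330),(448,394),(496,122)]),.114))
show('apron',onplane(im,cz([(725,183),(685,430)]),.008))
show('mount',onplane(im,cz([(259,263),(335,268),(323,349),(246,338)]),.020))
show('other',onplane(im,cz([(325,148),(399,158),(388,230),(313,215)]),.020))
show('blade',onplane(im,mz([(82,177),(97,177),(92,242),(77,242)]),.048))
show('shaft',onplane(im,mz([(97,211),(450,240)]),.048))
show('handle',onplane(im,mz([(435,224),(557,228),(556,263),(433,256)]),.056))
show('jar',onplane(im,[(279,147)],.06)); show('loupe',onplane(im,[(360,142)],.044))
# colored fit for mount stone etc
E
```

```text
mat [[0.5664, -0.1483], [0.5363, -0.4645], [0.3775, -0.4481], [0.4102, -0.1328]] mean [ 0.4726 -0.2984]
  len [0.3176 0.1597 0.317  0.157 ] ang [-95.4 174.1  84.1  -5.7]
case [[0.6662, 0.3235], [0.5178, 0.3434], [0.4883, 0.1146], [0.6367, 0.0968]] mean [0.5772 0.2196]
  len [0.1497 0.2307 0.1494 0.2287] ang [172.4 -97.4  -6.8  82.6]
apron [[0.6216, -0.024], [0.4722, -0.0047]] mean [ 0.5469 -0.0143]
  len [0.1506 0.1506] ang [172.6  -7.4]
mount [[0.5655, 0.251], [0.5635, 0.2058], [0.5154, 0.2096], [0.5209, 0.2553]] mean [0.5413 0.2304]
  len [0.0452 0.0483 0.046  0.0448] ang [-92.6 175.5  83.1  -5.5]
other [[0.6358, 0.2167], [0.6307, 0.172], [0.5869, 0.1758], [0.595, 0.221]] mean [0.6121 0.1964]
  len [0.045  0.0439 0.0459 0.041 ] ang [-96.5 175.   79.9  -6.1]
blade [[0.4824, -0.1664], [0.4826, -0.1751], [0.4458, -0.1724], [0.4456, -0.1639]] mean [ 0.4641 -0.1695]
  len [0.0086 0.0369 0.0086 0.0369] ang [-88.9 175.9  91.1  -4. ]
shaft [[0.4633, -0.1752], [0.4507, -0.3783]] mean [ 0.457  -0.2768]
  len [0.2035 0.2035] ang [-93.6  86.4]
handle [[0.4596, -0.3675], [0.4587, -0.4375], [0.4391, -0.4362], [0.4417, -0.3659]] mean [ 0.4498 -0.4018]
  len [0.07   0.0197 0.0703 0.018 ] ang [-90.8 176.1  87.9  -5.2]
jar [[0.7676, -0.0891]] mean [ 0.7676 -0.0891]
  len [0.] ang [0.]
loupe [[0.7901, -0.2861]] mean [ 0.7901 -0.2861]
  len [0.] ang [0.]
```

```bash
cat > plan.py <<'E'
from h import *
from scipy.spatial.transform import Rotation as Ro
# case frame
M=np.array([.5625,.1055]); a=np.radians(82.6); ax=np.array([np.cos(a),np.sin(a)]); ay=np.array([-ax[1],ax[0]])
def c2w(x,y): return M+x*ax+y*ay
def w2c(p): d=np.array(p)[:2]-M; return d@ax,d@ay
def Rt(h): # picker heading deg -> tool rot, pointing down
    h=np.radians(h); x=-np.array([np.cos(h),np.sin(h),0]); y=np.array([0,0,-1.]); return np.stack([x,y,np.cross(x,y)],1)
def plan(wps,start=None):
    """wps: list of (pos3, heading, nrows)"""
    s=env.observe(); p,R=(np.array(s['position']),np.array(s['tool_rot'])) if start is None else start
    out=[]
    for q,h,n in wps:
        G=Rt(h); q=np.array(q)
        for k in range(n):
            d=R.T@(q-p)/(n-k)*1000; rv=Ro.from_matrix(R.T@G).as_rotvec()/(n-k)
            d=np.round(d); rv=np.round(rv,3)
            out.append([*d,*rv]); p=p+R@d/1000; R=R@Ro.from_rotvec(rv).as_matrix()
    for i in range(0,len(out),5): print('[',', '.join('%g'%(v+0) for r in out[i:i+5] for v in r),']')
    print('end',np.round(p,4),'time',s['time_s'])
    return p,R
E
python3 -c "
from plan import *
plan([((.449,-.409,.11),86.4,10)])"
```

```text
[ -28, 11, -1, 0, -0.115, 0, -28, 11, 2, 0, -0.115, 0, -27, 11, 5, 0, -0.116, 0, -27, 11, 9, 0, -0.115, 0, -25, 11, 11, 0, -0.116, 0 ]
[ -24, 11, 14, 0, -0.115, 0, -22, 11, 17, 0, -0.116, 0, -20, 10, 20, 0, -0.115, 0, -18, 11, 22, 0, -0.116, -0.001, -15, 10, 24, 0, -0.115, 0 ]
end [ 0.4493 -0.409   0.1102] time 0.1
```

Call:
move_arm --targets '[-28,11,-1,0,-0.115,0,-28,11,2,0,-0.115,0,-27,11,5,0,-0.116,0,-27,11,9,0,-0.115,0,-25,11,11,0,-0.116,0]' --hand 1

```text
time_s: 0.72
position: [0.32, -0.462, 0.1629]
tool_rot: [[-0.594, -0.0, 0.804], [-0.804, 0.001, -0.594], [-0.0, -1.0, -0.001]]
ft_force: [0.2, 0.1, -0.6]
grip_width: 0.0856
```

Call:
move_arm --targets '[-24,11,14,0,-0.115,0,-22,11,17,0,-0.116,0,-20,10,20,0,-0.115,0,-18,11,22,0,-0.116,0,-15,10,24,0,-0.115,0]'

```text
time_s: 1.35
position: [0.4501, -0.4088, 0.1098]
tool_rot: [[-0.059, -0.001, 0.998], [-0.998, 0.001, -0.059], [-0.001, -1.0, -0.001]]
ft_force: [-0.4, -0.6, -0.7]
grip_width: 0.0855
```

```bash
python3 -c "
from plan import *
snap('side','side1')
plan([((.449,-.409,.025),86.4,5)]);print(env.observe()['position'],env.observe()['tool_rot'])"
```

```text
[ 1, 17, -1, 0, 0.002, -0.001, 0, 17, -1, 0, 0.002, 0, 0, 16, 0, 0, 0.002, -0.001, 1, 17, -1, 0, 0.002, 0, 0, 16, 0, 0.001, 0.002, -0.001 ]
end [ 0.4491 -0.4086  0.0254] time 1.4
[ 0.45226547 -0.40688814  0.10844046] [[-5.24804318e-02 -5.61906397e-04  9.98621795e-01]
 [-9.98618048e-01  2.82585687e-03 -5.24786449e-02]
 [-2.79247417e-03 -9.99995849e-01 -7.09432058e-04]]
```

View pics/side1.png

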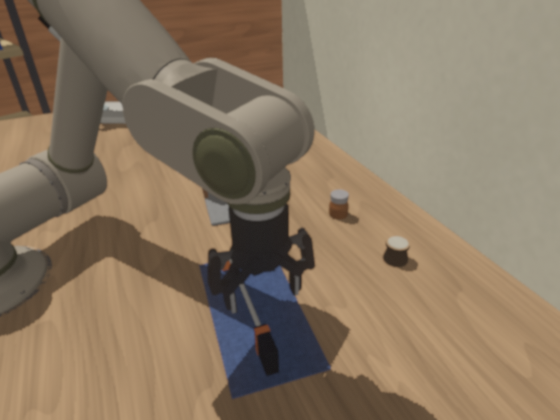

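```bash
python3 -c "
from plan import *
im=snap('side','side2')
s=env.observe();print(s['position'],s['qvel'])
def pj(X): c=im['R']@np.array(X)+im['t']; k=im['intrinsics']@c; return k[:2]/k[2]
print(pj(s['position']),pj((.449,-.409,.056)),pj((.464,-.17,.048)))"
```

```text
[ 0.45081956 -0.407666    0.10905622] [-2.74527619 -1.57845378  0.44239183 -0.88857     0.46763466  3.08858194]
[263.86367008 311.84833614] [264.57218304 336.96613503] [227.43005057 250.5901378 ]
```

Call:
move_arm --targets '[0,17,-1,0,0,0,0,17,0,0,0,0,0,17,0,0,0,0,0,17,0,0,0,0,0,14,0,0,0,0]'

```text
time_s: 2.08
position: [0.448, -0.4095, 0.0278]
tool_rot: [[-0.064, -0.0, 0.998], [-0.998, 0.0, -0.064], [-0.0, -1.0, -0.0]]
ft_force: [0.6, -0.5, -0.1]
grip_width: 0.0853
```

```bash
python3 -c "
from plan import *
im=snap('side','side3');snap('top','top3')
plan([((.449,-.409,.025),86.4,1)]);s=env.observe();print(s['position'],s['ft_force'])"
```

```text
[ 0, 2, 1, 0.002, -0.001, -0.002 ]
end [ 0.4487 -0.4089  0.0251] time 2.175
[ 0.44772351 -0.40884822  0.02710273] [-1.39887393  0.76550659  0.63457648]
```

View pics/side3.png

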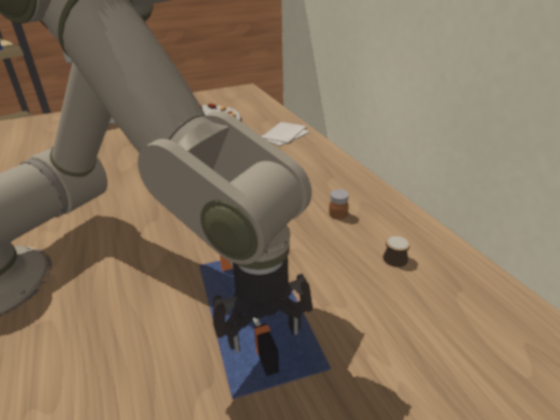

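```bash
python3 -c "
from plan import *
im=dict(np.load('pics/side0.npz'));W=world(im);z=W[...,2]
v,u=np.indices(z.shape)
m=(u>240)&(u<290)&(v>310)&(v<385)&(z>.049)&(z<.07)
P=W[m];print(len(P),cv2.minAreaRect(P[:,:2].astype(np.float32)),np.percentile(z[m],[5,50,95]))
m=(u>215)&(u<245)&(v>240)&(v<280)&(z>.02)&(z<.07)
P=W[m];print(len(P),cv2.minAreaRect(P[:,:2].astype(np.float32)),np.percentile(z[m],[5,50,95]))
im=dict(np.load('pics/top0.npz'));W=world(im);z=W[...,2];v,u=np.indices(z.shape)
p=im['pixels'].astype(int)
print([ (i,p[286,i].tolist(),np.round(W[286,i],3).tolist()) for i in range(394,436,2)])
def pj(X): c=im['R']@np.array(X)+im['t']; k=im['intrinsics']@c; return k[:2]/k[2]
for d in(-.03,0,.03): print(pj((.449+.064*d,-.409+d,.056)))
"
```

```text
486 ((0.44916966557502747, -0.4008099436759949), (0.08398144692182541, 0.022391092032194138), 86.5569839477539) [0.05148066 0.05537151 0.05712041]
297 ((0.45990538597106934, -0.21370501816272736), (0.09141581505537033, 0.036315783858299255), 85.13916015625) [0.02352223 0.0449912  0.04838213]
[(394, [48, 60, 91], [0.446, -0.372, 0.003]), (396, [62, 73, 92], [0.447, -0.366, 0.043]), (398, [82, 80, 74], [0.447, -0.37, 0.045]), (400, [125, 123, 119], [0.447, -0.375, 0.042]), (402, [114, 115, 108], [0.447, -0.379, 0.046]), (404, [13, 10, 12], [0.448, -0.381, 0.054]), (406, [55, 27, 16], [0.448, -0.386, 0.053]), (408, [108, 49, 16], [0.448, -0.388, 0.059]), (410, [113, 55, 24], [0.448, -0.393, 0.058]), (412, [41, 25, 17], [0.448, -0.398, 0.058]), (414, [5, 7, 12], [0.448, -0.403, 0.058]), (416, [6, 12, 8], [0.448, -0.407, 0.058]), (418, [9, 6, 10], [0.448, -0.413, 0.054]), (420, [10, 8, 10], [0.448, -0.417, 0.055]), (422, [6, 8, 7], [0.449, -0.421, 0.057]), (424, [10, 6, 8], [0.449, -0.426, 0.056]), (426, [9, 7, 11], [0.449, -0.43, 0.057]), (428, [8, 10, 9], [0.449, -0.436, 0.053]), (430, [72, 54, 37], [0.448, -0.46, 0.001]), (432, [76, 57, 36], [0.448, -0.466, -0.002]), (434, [74, 58, 38], [0.448, -0.469, 0.002])]
[429.69772913 286.78258812]
[416.58195697 285.68007922]
[403.46111802 284.57714441]
```

Call:
move_arm --targets '[0,2,1,0,0,0,0,0,0,0,0,0,0,0,0,0,0,0,0,0,0,0,0,0,0,0,0,0,0,0]' --hand -1 --squeeze 70

```text
time_s: 2.8
position: [0.4495, -0.4095, 0.0272]
tool_rot: [[-0.063, 0.001, 0.998], [-0.998, -0.001, -0.063], [0.001, -1.0, 0.001]]
ft_force: [-0.8, 1.2, 4.8]
grip_width: 0.0202
```

Call:
move_arm --targets '[0,0,0,0,0,0,0,0,0,0,0,0,0,0,0,0,0,0,0,0,0,0,0,0,0,0,0,0,0,0]'

```text
time_s: 3.42
position: [0.4495, -0.4096, 0.0272]
tool_rot: [[-0.063, 0.001, 0.998], [-0.998, -0.001, -0.063], [0.001, -1.0, 0.001]]
ft_force: [-1.1, 0.9, 5.8]
grip_width: 0.0203
```

```bash
python3 -c "
from plan import *
s=env.observe();print(s['position'],s['ft_force'],s['wrist_torque'],s['grip_width'])
p0=s['position'];z0=p0[2]
g=c2w(-.30,.0375)
print(g)
st=plan([((p0[0],p0[1],.085),86.4,5)]);
plan([((*g,.085),82.6,10)],st)"
```

```text
[ 0.44952261 -0.40956162  0.02721931] [-1.08208068  0.88083312  5.7585755 ] [ 0.18883475  0.12652095 -0.03305949] 0.020275068487667053
[ 0.48667365 -0.18717151]
[ 0, -12, 0, 0, 0, 0, 0, -11, 0, 0, 0, 0, 0, -12, 0, 0, 0, 0, 0, -11, 0, 0, 0, 0, 0, -12, 0, -0.001, 0, 0.001 ]
end [ 0.4495 -0.4095  0.0852] time 3.425
[ -22, 0, 2, 0, 0.007, 0, -22, 0, 2, 0, 0.007, 0, -23, 0, 2, 0, 0.007, 0, -23, 0, 2, 0, 0.006, 0, -22, 0, 2, 0, 0.007, 0 ]
[ -23, 0, 2, 0, 0.006, 0, -22, 0, 1, 0, 0.007, 0, -23, 0, 1, 0, 0.006, 0, -22, 0, 1, 0, 0.007, 0, -23, 0, 1, 0, 0.006, 0 ]
end [ 0.4864 -0.187   0.0853] time 3.425
```

Call:
move_arm --targets '[0,-12,0,0,0,0,0,-11,0,0,0,0,0,-12,0,0,0,0,0,-11,0,0,0,0,0,-12,0,0,0,0]'

```text
time_s: 4.05
position: [0.4494, -0.4094, 0.0854]
tool_rot: [[-0.063, 0.0, 0.998], [-0.998, -0.0, -0.063], [-0.0, -1.0, 0.0]]
ft_force: [0.2, 0.2, -1.9]
grip_width: 0.0204
```

Call:
move_arm --targets '[-22,0,2,0,0.007,0,-22,0,2,0,0.007,0,-23,0,2,0,0.007,0,-23,0,2,0,0.006,0,-22,0,2,0,0.007,0]'

```text
time_s: 4.68
position: [0.4679, -0.2959, 0.0843]
tool_rot: [[-0.096, -0.001, 0.995], [-0.995, 0.001, -0.096], [-0.001, -1.0, -0.001]]
ft_force: [0.3, -0.4, -1.1]
grip_width: 0.0199
```

Call:
move_arm --targets '[-23,0,2,0,0.006,0,-22,0,1,0,0.007,0,-23,0,1,0,0.006,0,-22,0,1,0,0.007,0,-23,0,1,0,0.006,0]'

```text
time_s: 5.3
position: [0.4859, -0.1845, 0.0843]
tool_rot: [[-0.128, -0.001, 0.992], [-0.992, 0.001, -0.128], [-0.001, -1.0, -0.001]]
ft_force: [-0.1, 0.4, -1.2]
grip_width: 0.0203
```

Call:
move_arm --targets '[0,0,0,0,0,0,0,0,0,0,0,0,0,0,0,0,0,0,0,0,0,0,0,0,0,0,0,0,0,0]'

```text
time_s: 5.92
position: [0.4862, -0.1871, 0.0846]
tool_rot: [[-0.129, -0.0, 0.992], [-0.992, 0.0, -0.129], [-0.0, -1.0, -0.0]]
ft_force: [0.8, -0.2, -1.0]
grip_width: 0.0205
```

```bash
python3 -c "
from plan import *
im=snap('side','side4');im=snap('top','top4')
s=env.observe();print(s['position'],s['tool_rot'],s['ft_force'],w2c(s['position']))
P=im['pixels'][150:350,60:400];cv2.imwrite('pics/z4.png',cv2.resize(P,None,fx=2,fy=2,interpolation=2)[:,:,::-1])
"
```

```text
[ 0.4862647  -0.18698848  0.08458337] [[-1.28917073e-01 -4.40085536e-05  9.91655377e-01]
 [-9.91655378e-01  2.45324220e-05 -1.28917072e-01]
 [-1.86542544e-05 -9.99999999e-01 -4.68039668e-05]] [ 0.69242853  0.41078493 -1.4945164 ] (np.float64(-0.29987116503446287), np.float64(0.03792912033697345))
```

View pics/z4.png

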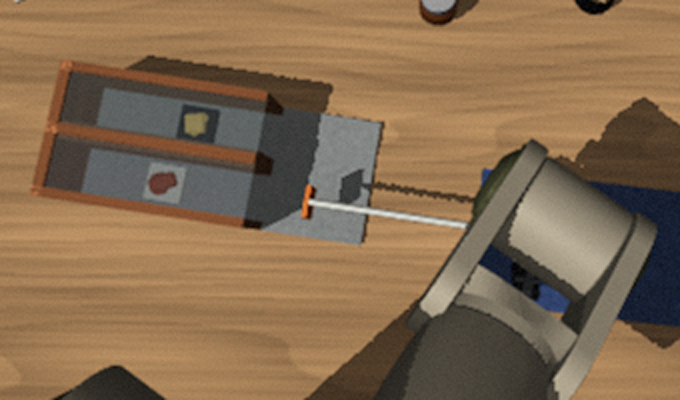

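View pics/side4.png

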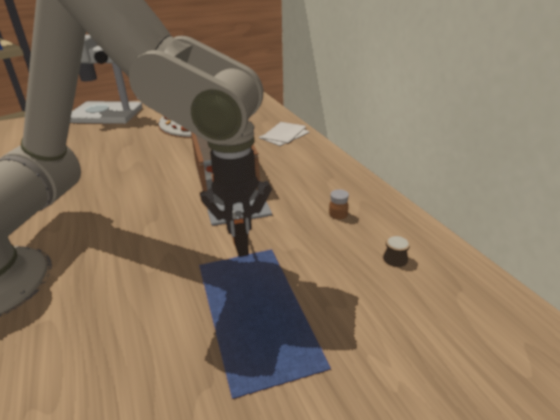

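```bash
python3 -c "
from proj import *
from plan import w2c,np
im=dict(np.load('pics/top4.npz'));p=im['pixels'].astype(int);W=world(im)
r,g,b=p[...,0],p[...,1],p[...,2];v,u=np.indices(r.shape)
m=(r>150)&(r-b>70)&(u>205)&(u<219)&(v>235)&(v<265)
uv=np.c_[u[m],v[m]];print(len(uv),uv.min(0),uv.max(0))
P=onplane(im,[uv.mean(0)],.105)
print(P,w2c(P[0]),np.percentile(W[m][:,2],[10,50,90]))
pts=np.array([(207,242.6),(216,243.6),(212,258.6)]);
s=onplane(im,[(60+325/2,150+203/2),(60+460/2,150+224/2)],.1054);d=s[1]-s[0];print(np.degrees(np.arctan2(-d[1],-d[0])),[w2c(q) for q in s])
"
```

```text
46 [210 242] [215 258]
[[0.51741511 0.05093748 0.105     ]] (np.float64(-0.059914811632043874), np.float64(0.03768197405020071)) [0.00716602 0.10462758 0.10709836]
82.34404117422028 [(np.float64(-0.08157111716767412), np.float64(0.03716214646832591)), (np.float64(-0.22989467312362769), np.float64(0.037824760296018466))]
```

```bash
python3 -c "
from plan import *
st=plan([((*c2w(-.30,.0375),.070),82.6,5),((*c2w(-.19,.0375),.070),82.6,5),((*c2w(-.078,.0375),.070),82.6,10)])"
```

```text
[ 0, 3, 0, 0, 0, 0, 0, 3, 0, 0, 0, 0, 0, 3, 0, 0, 0, 0, 0, 3, 0, 0, 0, 0, 0, 3, 0, 0, 0, 0 ]
[ -22, 0, 0, 0, 0, 0, -22, 0, 0, 0, 0, 0, -22, 0, 0, 0, 0, 0, -22, 0, 0, 0, 0, 0, -22, 0, 0, 0, 0, 0 ]
[ -11, 0, 0, 0, 0, 0, -11, 0, 0, 0, 0, 0, -11, 0, 0, 0, 0, 0, -11, 0, 0, 0, 0, 0, -11, 0, 0, 0, 0, 0 ]
[ -11, 0, 0, 0, 0, 0, -11, 0, 0, 0, 0, 0, -12, 0, 0, 0, 0, 0, -11, 0, 0, 0, 0, 0, -12, 0, 0, 0, 0, 0 ]
end [0.5149 0.0332 0.0696] time 6.025
```

Call:
move_arm --targets '[0,3,0,0,0,0,0,3,0,0,0,0,0,3,0,0,0,0,0,3,0,0,0,0,0,3,0,0,0,0]'

```text
time_s: 6.65
position: [0.4863, -0.1868, 0.0694]
tool_rot: [[-0.129, 0.0, 0.992], [-0.992, 0.0, -0.129], [-0.0, -1.0, 0.0]]
ft_force: [-0.1, 0.5, -1.2]
grip_width: 0.0202
```

Call:
move_arm --targets '[-22,0,0,0,0,0,-22,0,0,0,0,0,-22,0,0,0,0,0,-22,0,0,0,0,0,-22,0,0,0,0,0]'

```text
time_s: 7.28
position: [0.5006, -0.077, 0.0696]
tool_rot: [[-0.129, 0.0, 0.992], [-0.992, 0.0, -0.129], [-0.0, -1.0, 0.0]]
ft_force: [0.6, -0.8, -1.3]
grip_width: 0.0205
```

```bash
python3 -c "
from plan import *
s=env.observe();print(s['position'],s['ft_force'],w2c(s['position']))
st=plan([((*c2w(-.078,.0375),.070),82.6,10)])"
```

```text
[ 0.50055952 -0.07704389  0.06955312] [ 0.56418104 -0.81897002 -1.25033877] (np.float64(-0.1890011764892715), np.float64(0.03791373306493072))
[ -11, 0, 0, 0, 0, 0, -11, 0, 0, 0, 0, 0, -11, 0, 0, 0, 0, 0, -11, 0, 0, 0, 0, 0, -11, 0, 0, 0, 0, 0 ]
[ -11, 0, 0, 0, 0, 0, -11, 0, 0, 0, 0, 0, -11, 0, 0, 0, 0, 0, -12, 0, 0, 0, 0, 0, -11, 0, 0, 0, 0, 0 ]
end [0.5148 0.033  0.0696] time 7.275
```

Call:
move_arm --targets '[-11,0,0,0,0,0,-11,0,0,0,0,0,-11,0,0,0,0,0,-11,0,0,0,0,0,-11,0,0,0,0,0]'

```text
time_s: 7.9
position: [0.5076, -0.0226, 0.0696]
tool_rot: [[-0.129, 0.0, 0.992], [-0.992, -0.0, -0.129], [0.0, -1.0, 0.0]]
ft_force: [-0.3, 0.3, -2.1]
grip_width: 0.0204
```

Call:
move_arm --targets '[-11,0,0,0,0,0,-11,0,0,0,0,0,-11,0,0,0,0,0,-12,0,0,0,0,0,-11,0,0,0,0,0]'

```text
time_s: 8.52
position: [0.5148, 0.0332, 0.0696]
tool_rot: [[-0.129, -0.0, 0.992], [-0.992, 0.0, -0.129], [-0.0, -1.0, -0.0]]
ft_force: [-0.6, 0.2, -1.9]
grip_width: 0.0199
```

```bash
python3 -c "
from plan import *
s=env.observe();print(s['position'],s['ft_force'],w2c(s['position']))
im=snap('top','top5')
P=im['pixels'][165:280,70:260];cv2.imwrite('pics/z5.png',cv2.resize(P,None,fx=4,fy=4,interpolation=2)[:,:,::-1])
"
```

```text
[0.51481958 0.03317653 0.0696057 ] [-0.62700964  0.23304806 -1.94821776] (np.float64(-0.07786213211574516), np.float64(0.03796835157965254))
```

View pics/z5.png

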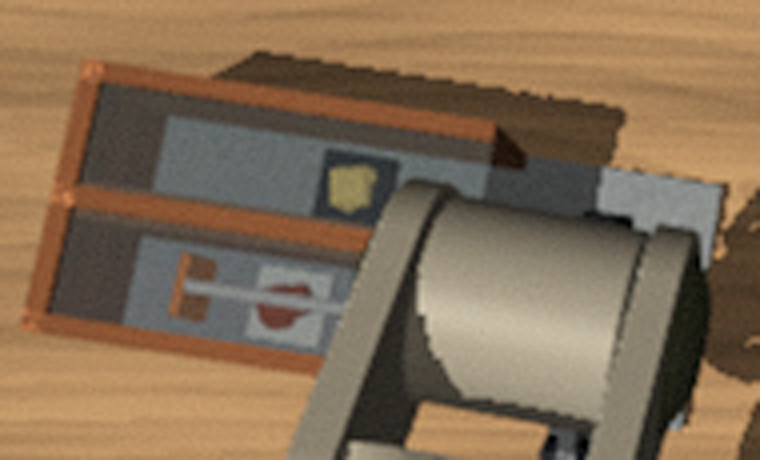

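The picture shows the blade at about (193,287) zoomed, clearly behind the mount's rear edge at about (248,300). I lower it now.

Call:
move_arm --targets '[0,7,0,0,0,0,0,7,0,0,0,0,0,7,0,0,0,0,0,7,0,0,0,0,0,8,0,0,0,0]'

```text
time_s: 9.2
position: [0.5148, 0.0322, 0.0331]
tool_rot: [[-0.129, 0.0, 0.992], [-0.992, -0.0, -0.129], [-0.0, -1.0, 0.0]]
ft_force: [-0.2, -0.5, -1.5]
grip_width: 0.0205
```

Call:
move_arm --targets '[3,0,0,0,0,0,4,0,0,0,0,0,4,0,0,0,0,0,4,0,0,0,0,0,4,0,0,0,0,0]'

```text
time_s: 9.82
position: [0.5123, 0.0132, 0.0337]
tool_rot: [[-0.129, 0.0, 0.992], [-0.992, 0.0, -0.129], [-0.0, -1.0, 0.0]]
ft_force: [0.7, 0.9, -1.0]
grip_width: 0.0204
```

```bash
python3 -c "
from plan import *
s=env.observe();print(s['position'],s['ft_force'],w2c(s['position']))
im=snap('top','top6')
P=im['pixels'][165:280,70:260];cv2.imwrite('pics/z6.png',cv2.resize(P,None,fx=4,fy=4,interpolation=2)[:,:,::-1])
"
```

```text
[0.51230835 0.0132302  0.03373196] [ 0.66042696  0.94141286 -0.95940185] (np.float64(-0.09796576074289545), np.float64(0.03788967180340014))
```

View pics/z6.png

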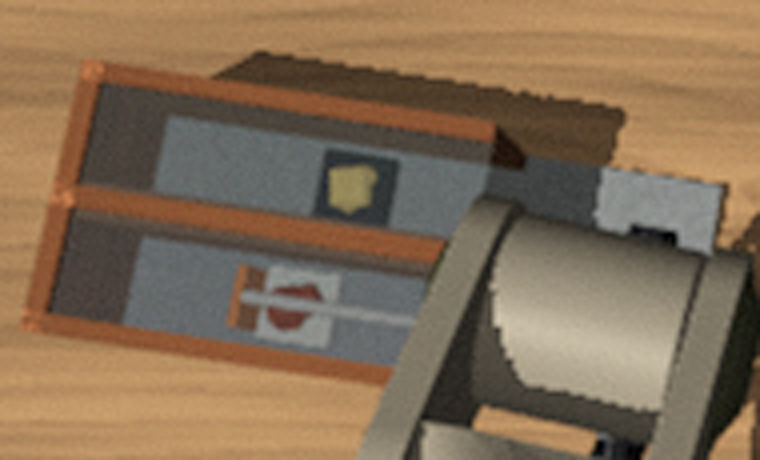

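Call:
move_arm --targets '[4,0,0,0,0,0,5,0,0,0,0,0,6,0,0,0,0,0,7,0,0,0,0,0,8,0,0,0,0,0]'

```text
time_s: 10.5
position: [0.5084, -0.0168, 0.0336]
tool_rot: [[-0.129, 0.0, 0.992], [-0.992, -0.0, -0.129], [0.0, -1.0, 0.0]]
ft_force: [0.4, -0.6, -1.6]
grip_width: 0.0205
```

Call:
move_arm --targets '[8,0,0,0,0,0,8,0,0,0,0,0,8,0,0,0,0,0,8,0,0,0,0,0,8,0,0,0,0,0]'

```text
time_s: 11.12
position: [0.5032, -0.0565, 0.0336]
tool_rot: [[-0.129, 0.0, 0.992], [-0.992, -0.0, -0.129], [0.0, -1.0, 0.0]]
ft_force: [0.2, 0.5, -1.1]
grip_width: 0.0203
```

Call:
move_arm --targets '[8,0,0,0,0,0,8,0,0,0,0,0,7,0,0,0,0,0,6,0,0,0,0,0,5,0,0,0,0,0]'

```text
time_s: 11.75
position: [0.4989, -0.09, 0.0336]
tool_rot: [[-0.129, -0.0, 0.992], [-0.992, 0.0, -0.129], [-0.0, -1.0, -0.0]]
ft_force: [-0.2, -0.2, -2.1]
grip_width: 0.0202
```

```bash
python3 -c "
from plan import *
s=env.observe();print(s['position'],s['ft_force'],w2c(s['position']))
im=snap('top','top7')
P=im['pixels'][165:280,70:260];cv2.imwrite('pics/z7.png',cv2.resize(P,None,fx=4,fy=4,interpolation=2)[:,:,::-1])
"
```

```text
[ 0.49885366 -0.089987    0.03361584] [-0.18251642 -0.1970279  -2.05092074] (np.float64(-0.20205619055259627), np.float64(0.037938373518026224))
```

View pics/z7.png

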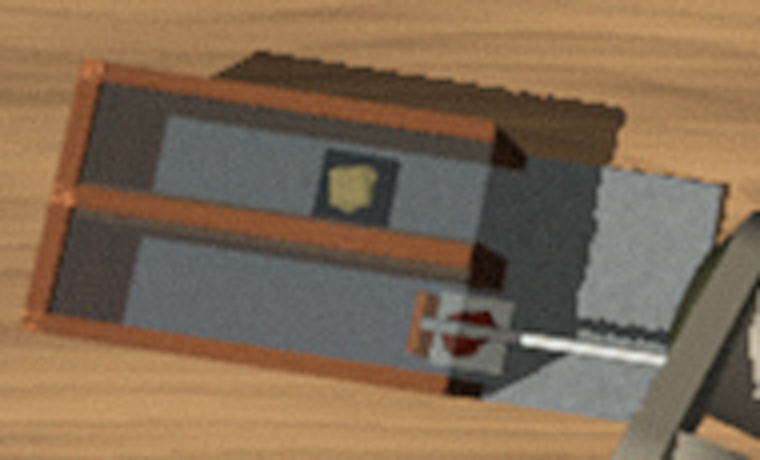

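The mount at about (470,333) zoomed is straight against the blade, halfway out of the mouth. About 70 mm to go.

Call:
move_arm --targets '[5,0,0,0,0,0,7,0,0,0,0,0,8,0,0,0,0,0,8,0,0,0,0,0,8,0,0,0,0,0]'

```text
time_s: 12.42
position: [0.4942, -0.126, 0.0336]
tool_rot: [[-0.129, -0.0, 0.992], [-0.992, -0.0, -0.129], [0.0, -1.0, -0.0]]
ft_force: [-0.8, 0.4, -2.1]
grip_width: 0.0204
```

Call:
move_arm --targets '[8,0,0,0,0,0,8,0,0,0,0,0,8,0,0,0,0,0,6,0,0,0,0,0,4,0,0,0,0,0]'

```text
time_s: 13.05
position: [0.4899, -0.1594, 0.0336]
tool_rot: [[-0.129, 0.0, 0.992], [-0.992, 0.0, -0.129], [-0.0, -1.0, 0.0]]
ft_force: [0.8, 0.1, -2.3]
grip_width: 0.0205
```

```bash
python3 -c "
from plan import *
from proj import onplane
s=env.observe();print(s['position'],s['ft_force'],w2c(s['position']))
im=snap('top','top8');snap('side','side8')
P=im['pixels'][165:280,70:260];cv2.imwrite('pics/z8.png',cv2.resize(P,None,fx=4,fy=4,interpolation=2)[:,:,::-1])
"
```

```text
[ 0.48986246 -0.15941069  0.03362199] [ 0.78641635  0.07086769 -2.32329282] (np.float64(-0.27205968661557856), np.float64(0.037913225504329205))
```

View pics/z8.png

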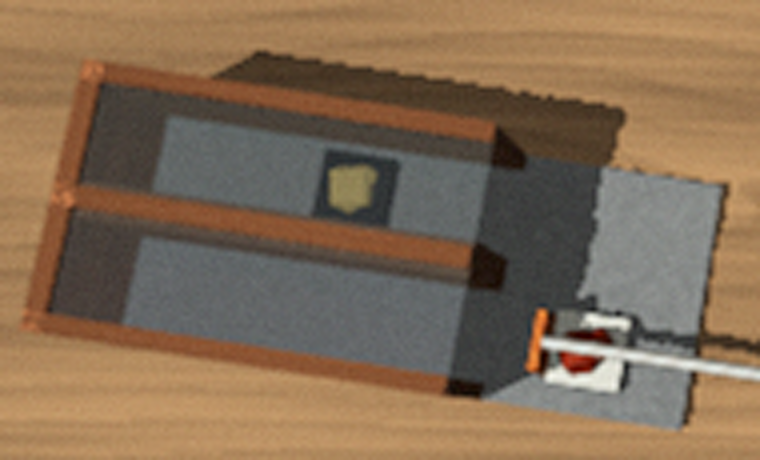

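```bash
python3 -c "
from plan import *
st=plan([((*c2w(-.262,.0379),.0336),82.6,2),((*c2w(-.262,.0379),.100),82.6,3),((.4495,-.4095,.100),86.4,10),((.4495,-.4095,.029),86.4,5)])"
```

```text
[ -5, 0, 0, 0, 0, 0, -5, 0, 0, 0, 0, 0, 0, -22, 0, 0, 0, 0, 0, -22, 0, 0, 0, 0, 0, -22, 0, 0, 0, 0 ]
[ 26, 0, -1, 0, -0.007, 0, 26, 0, -1, 0, -0.007, 0, 26, 0, -1, 0, -0.007, 0, 26, 0, -1, 0, -0.006, 0, 26, 0, -2, 0, -0.007, 0 ]
[ 27, 0, -2, 0, -0.006, 0, 26, 0, -2, 0, -0.007, 0, 27, 0, -2, 0, -0.006, 0, 26, 0, -2, 0, -0.007, 0, 27, 0, -2, 0, -0.006, 0 ]
[ 0, 14, 0, 0, 0, 0, 0, 14, 0, 0, 0, 0, 0, 14, 0, 0, 0, 0, 0, 14, 0, 0, 0, 0, 0, 15, 0, 0, 0, 0 ]
end [ 0.4494 -0.4097  0.0287] time 13.15
```

Call:
move_arm --targets '[-5,0,0,0,0,0,-5,0,0,0,0,0,0,-22,0,0,0,0,0,-22,0,0,0,0,0,-22,0,0,0,0]'

```text
time_s: 13.78
position: [0.4912, -0.1485, 0.1003]
tool_rot: [[-0.128, -0.0, 0.992], [-0.992, 0.0, -0.128], [-0.0, -1.0, -0.0]]
ft_force: [0.1, 1.2, -1.1]
grip_width: 0.0204
```

Call:
move_arm --targets '[26,0,-1,0,-0.007,0,26,0,-1,0,-0.007,0,26,0,-1,0,-0.007,0,26,0,-1,0,-0.006,0,26,0,-2,0,-0.007,0]'

```text
time_s: 14.4
position: [0.4703, -0.2778, 0.0996]
tool_rot: [[-0.094, -0.0, 0.996], [-0.996, 0.0, -0.094], [-0.0, -1.0, -0.0]]
ft_force: [0.1, 0.1, -2.0]
grip_width: 0.0203
```

Call:
move_arm --targets '[27,0,-2,0,-0.006,0,26,0,-2,0,-0.007,0,27,0,-2,0,-0.006,0,26,0,-2,0,-0.007,0,27,0,-2,0,-0.006,0]'

```text
time_s: 15.02
position: [0.4495, -0.4095, 0.0995]
tool_rot: [[-0.062, -0.0, 0.998], [-0.998, 0.0, -0.062], [-0.0, -1.0, -0.0]]
ft_force: [0.3, 0.3, -1.2]
grip_width: 0.0207
```

```bash
python3 -c "
from plan import *
im=snap('top','top9')
s=env.observe();print(s['position'],s['ft_force'],s['qvel'])
plan([((.4495,-.4095,.04),86.4,5)])"
```

```text
[ 0.44891247 -0.41284239  0.0994503 ] [-1.39315918 -2.52560036 -1.12244475] [ 1.36467184 -1.16372629  2.92375321  0.14799612 -1.56722836  3.25659448]
[ -1, 12, 0, 0, 0, 0, -1, 12, 0, 0, 0, 0, 0, 12, 0, 0, 0, 0.001, -1, 12, 0, 0, -0.001, 0, 0, 11, 0, 0, 0, 0.001 ]
end [ 0.4491 -0.4099  0.0404] time 15.075
```

View pics/top9.png

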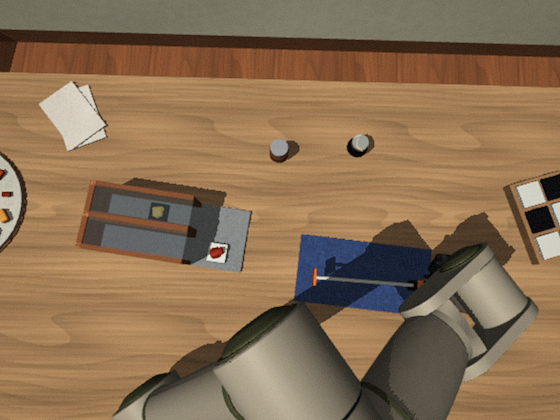

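The specimen stands on the apron at about (218,252), nothing else has moved, and the picker is over the mat. I lower it now.

Call:
move_arm --targets '[0,12,0,0,0,0,0,12,0,0,0,0,0,12,0,0,0,0,0,12,0,0,0,0,0,12,0,0,0,0]'

```text
time_s: 15.7
position: [0.4495, -0.4091, 0.0387]
tool_rot: [[-0.063, -0.0, 0.998], [-0.998, 0.0, -0.063], [-0.0, -1.0, -0.0]]
ft_force: [0.1, -0.3, -1.1]
grip_width: 0.0206
```

Call:
move_arm --targets '[0,4,0,0,0,0,0,3,0,0,0,0,0,3,0,0,0,0,0,2,0,0,0,0,0,0,0,0,0,0]'

```text
time_s: 16.32
position: [0.4494, -0.4093, 0.0276]
tool_rot: [[-0.063, -0.0, 0.998], [-0.998, -0.0, -0.063], [0.0, -1.0, -0.0]]
ft_force: [-0.2, -1.6, -1.6]
grip_width: 0.0203
```

Call:
move_arm --targets '[0,0,0,0,0,0,0,0,0,0,0,0,0,0,0,0,0,0,0,0,0,0,0,0,0,0,0,0,0,0]' --hand 1

```text
time_s: 16.95
position: [0.4494, -0.4093, 0.0276]
tool_rot: [[-0.063, -0.0, 0.998], [-0.998, 0.0, -0.063], [-0.0, -1.0, -0.0]]
ft_force: [1.0, -0.3, -0.2]
grip_width: 0.0856
```

Call:
move_arm --targets '[0,0,0,0,0,0,0,0,0,0,0,0,0,0,0,0,0,0,0,0,0,0,0,0,0,0,0,0,0,0]'

```text
time_s: 17.58
position: [0.4494, -0.4093, 0.0276]
tool_rot: [[-0.063, -0.0, 0.998], [-0.998, -0.0, -0.063], [0.0, -1.0, 0.0]]
ft_force: [-0.7, 0.2, -0.2]
grip_width: 0.085
```

Call:
move_arm --targets '[0,-10,0,0,0,0,0,-20,0,0,0,0,0,-30,0,0,0,0,0,-30,0,0,0,0,0,-30,0,0,0,0]'

```text
time_s: 18.2
position: [0.4494, -0.4093, 0.1494]
tool_rot: [[-0.063, 0.0, 0.998], [-0.998, -0.001, -0.063], [0.001, -1.0, 0.0]]
ft_force: [0.3, -0.5, 0.8]
grip_width: 0.0854
```

Call:
move_arm --targets '[20,-10,-40,0,0,0,20,0,-50,0,0,0,20,0,-50,0,0,0,20,0,-40,0,0,0,0,0,0,0,0,0]'

```text
time_s: 18.82
position: [0.2624, -0.479, 0.1584]
tool_rot: [[-0.067, -0.0, 0.998], [-0.998, -0.001, -0.067], [0.001, -1.0, 0.0]]
ft_force: [0.4, 0.5, -0.7]
grip_width: 0.0851
```

```bash
python3 -c "
from plan import *
from proj import onplane
s=env.observe();print(s['time_s'],s['position'],s['ft_force'],s['qvel'],s['grip_width'])
im=snap('top','top10');snap('side','side10')
W=world(im);p=im['pixels'].astype(int);v,u=np.indices(p.shape[:2])
m=(p.min(-1)>150)&(u>200)&(u<235)&(v>238)&(v<268)
m=(W[...,2]>.015)&(u>203)&(u<240)&(v>235)&(v<270)
uv=np.argwhere(m)[:,::-1].astype(np.float32);R=cv2.minAreaRect(uv);c=onplane(im,cv2.boxPoints(R),.020);print(len(uv),[w2c(q) for q in c],w2c(c.mean(0)),np.percentile(W[m][:,2],[5,50,95]))
P=im['pixels'][165:325,190:470];cv2.imwrite('pics/z10.png',cv2.resize(P,None,fx=2.8,fy=2.8,interpolation=2)[:,:,::-1])
for uu in(0,):pass
"; cp pics/top10.png /tmp; python3 m.py top10 | grep -E 'handle|blade|shaft|^(158|279|360)'
```

```text
18.825 [ 0.262426   -0.47898165  0.15843034] [ 0.36783813  0.4608454  -0.73853721] [ 3.59373596  0.28213782 -0.38228823  0.99633881  0.12462745  1.93697874] 0.08508839323903941
350 [(np.float64(-0.032927054512864866), np.float64(0.06055685313386396)), (np.float64(-0.030717183801363672), np.float64(-0.0038291849692470405)), (np.float64(-0.10434189024742262), np.float64(-0.004398391968435853)), (np.float64(-0.10577951229137798), np.float64(0.05997847833646942))] (np.float64(-0.0684414102132573), np.float64(0.02807693863316269)) [0.01702141 0.02112405 0.0359059 ]
handle top 255 [ 0.4484 -0.4086] [0.0592 0.0218] 86.65 z [0.0519 0.0555 0.0583]
blade 110 [ 0.4595 -0.1462] [0.0338 0.1285] 8.24 z [0.0406 0.0465 0.0501]
shaft 255 [ 0.4568 -0.2738] [0.1736 0.0078] 86.39 z [0.0434 0.0467 0.0491]
158 212 [138 125  81] [0.5982 0.1733 0.1093]
279 150 [157 156 154] [ 0.7617 -0.0893  0.055 ]
360 143 [153 157 143] [ 0.7874 -0.2859  0.0447]
360 281 [210 209 196] [ 0.457  -0.2817  0.0462]
```

View pics/z10.png

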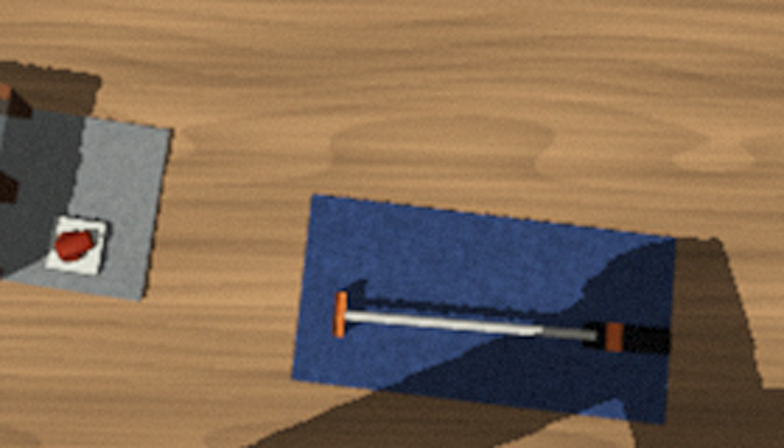

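View pics/side10.png

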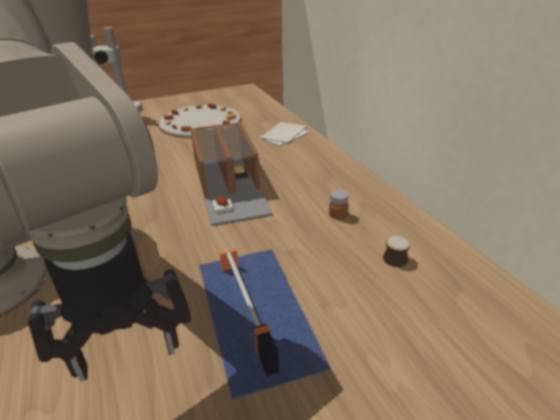

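```bash
python3 -c "
from plan import *
from proj import onplane
im=dict(np.load('pics/top10.npz'))
c=onplane(im,np.array([(55,214),(106,219),(98,274),(46,267)])/2.8+[190,165]-.3,.02);print([np.round(w2c(q),4) for q in c],w2c(c.mean(0)))
s=env.observe();print(s['time_s'],s['qvel'].round(2))
print(env.close_job())"
```

```text
[array([-0.0359,  0.0145]), array([-0.0794,  0.0122]), array([-0.0805,  0.0589]), array([-0.0362,  0.0596])] (np.float64(-0.05800520954869967), np.float64(0.03631176910994493))
18.925 [ 1.67  0.26 -0.05 -0.06 -0.1   0.06]
the job is handed in; nothing more can be done
None
```

I drew the dark red-brown specimen out of its bay with the picker, then laid the picker back on the blue mat and let go. The job was handed in at about 18.9 s. No verdict is reported, so the points below are my own last checks.

- **Specimen:** it stands upright on the apron, its centre about 58 mm in front of the mouth and 36 mm off the middle line. Both are inside the limits. The gripper stayed about 0.2 m away from it throughout.
- **Picker:** it is released and back within about 1 mm of where it started. Handle and blade are both over the mat.
- **Pale specimen, jar and loupe:** they look unmoved in the before and after pictures.
- **Arm:** the gripper is open, well clear of everything, and the wrist force was near zero.

One check disagreed. A first automatic, depth-based estimate put the specimen at about −68 mm along x and 28 mm off the middle line, because its mask had picked up extra noisy pixels. The figures above come from the mount's four corners in the picture, and they match the blade's known stopping point.

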